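# Weigh by hand and tip out the finished knobs

### The job

Each of the three grey pots on the black mat holds a printed ball knob, either a heavy metal-filled finished one or a light hollow trial print. Feel by lifting which pots are heavy, tip the knobs from the heavy ones into the aluminium tray, and keep the light trial print in its pot. Finish with all three pots standing upright on the mat, and leave the spool, jar and scraper alone.

Things in the scene. Friction and masses are not known exactly. Their poses are not given: they have to be found in the camera images.
- pot_a: opaque grey printed pot, 100 (x) x 72 (y) mm, 74 high, walls 4 mm thick; its only opening is the whole side at its own -x, 64 wide x 66 high, with no sill. Origin: centre of the underside, z up. On the roof's centre stands a flat upright fin to grip: 50 long (x), 12 thick (y), from 74 to 118 mm above the underside. Empty pot 140 g (within 5 %).
- pot_b: identical outside to pot_a. Each pot holds one loose white ball knob (48 mm ball on a 28 mm neck, 54 high) on its flat floor. All knobs look alike; a finished one is 260 g, a hollow trial print 60 to 85 g, so a pot lifts at about 400 g or about 210 g.
- pot_c: identical outside to pot_a. Which pots are heavy changes every time, whatever their names. A knob rolls or slides out through the opening when that side is tipped 45 to 50 degrees down.
- mat: flat black rubber work mat fixed to the bench, 240 (x) x 460 (y) x 4 mm; origin: centre of its underside, on the bench; the pots stand on it in a row along its y, openings roughly towards the robot
- tray: open aluminium tray fixed to the bench, 220 (x) x 240 (y) mm outside, walls 50 high and 4 thick; origin: centre of its underside, on the bench
- spool: bystander: filament spool lying flat, 150 mm across, 52 high; origin: centre of its underside
- jar: bystander: white jar with black cap, 60 mm across, 90 high; origin: centre of its underside
- scraper: bystander: scraper about 200 mm long lying on the bench along its x; origin near its middle, on the bench
Not all that is in view belongs to the job. Leave any green or yellow look-alike of the pot_c alone.

How it is judged:
On the way, in this order (a step that is already met when the one before it is completed fails the run):
1. one finished knob lies in the tray (contact force between tray and anything else above 2.2 N), for 0.2 s.
2. both finished knobs lie in the tray (contact force between tray and anything else above 4.8 N), for 0.2 s.
At the end, for the whole second after the job is handed in: The tray carries both finished knobs and nothing else (4.8 to 5.45 N); all three pots stand at rest and upright (within 0.1 rad) on the mat, their centres at least 20 mm inside its edges, with the trial print still in its pot (one pot presses on the mat with more than 1.68 N) (contact force between tray and anything else between 4.8 and 5.45 N and contact force between any of pot_a, pot_b, pot_c and mat above 1.68 N and angle between each of pot_a, pot_b, pot_c's own z axis and vertical below 0.1 rad and x of pot_a in the frame of mat between -0.1 and 0.1 m and y of pot_a in the frame of mat between -0.21 and 0.21 m and z of each of pot_a, pot_b, pot_c in the frame of mat below 0.012 m and linear speed of each of pot_a, pot_b, pot_c below 0.03 m/s and x of pot_b in the frame of mat between -0.1 and 0.1 m and y of pot_b in the frame of mat between -0.21 and 0.21 m and x of pot_c in the frame of mat between -0.1 and 0.1 m and y of pot_c in the frame of mat between -0.21 and 0.21 m); the robot touches nothing.
It fails at once if the spool is moved by more than 30 mm (distance of spool from where it was at the start of the episode above 0.03 m).
It fails at once if the jar is moved by more than 30 mm (distance of jar from where it was at the start of the episode above 0.03 m).
It fails at once if the scraper is moved by more than 30 mm (distance of scraper from where it was at the start of the episode above 0.03 m).
It also fails if it takes over 72 s, if anything falls off the work surface, if the arm or the gripper's body presses on something with over 40 N, if the wrist force passes 120 N, or if a joint passes its speed limit or range.

### The arm

A 6-joint arm with a two-finger parallel gripper is mounted at the origin on the work surface. World frame = base frame: x ahead of the robot, y to its left, z up, the work surface at z = 0. Lengths are in m, angles in rad, forces in N, time in s.
With the tool pointing down it reaches from about 0.275 to 0.975 m from the base axis. Payload 8.4 kg.
Tool frame: the origin (TCP) lies midway between the tips of the shut fingers; the grasp point (between the pads) lies 19 mm behind it (manip.pinch_z is the distance from the TCP to the grasp point, in m); z points along the fingers, y is the direction in which the jaws open and shut (so a half turn about z gives the same grasp; the last joint's range is limited). The gripper opens to 92 mm and grips with 3 to 60 N. Pads are 20 mm wide; open, the fingers measure 128 mm over their backs; the gripper's body (75 mm by 189 mm) begins 69 mm behind the grasp point.
Start: joints at [1.155, 0.353, 1.633, -0, 1.155, -0.002], TCP at [0.251, 0.572, 0.215] pointing down, gripper open.
Joint ranges: [-2.63, 2.63], [-0.92, 2.1], [0.06, 2.66], [-1.3, 4.44], [0, 2.69], [-3.02, 3.02]. Speed limits (rad/s): [2.22, 2.22, 2.79, 3.14, 3.14, 3.14].

### API

Orientations are given as a unit quaternion [x, y, z, w].
In Python, from cell import manip, vision gives the robot as it stands. Calls block until the motion is done:
- manip.move_pose(position, orientation): joint-space move of the TCP to a pose.
- manip.move_straight(position, frame=None, rate=0.15, force_limit=None): straight line of the TCP; frame=None keeps the orientation; rate is the mean speed in m/s. With force_limit (N) it stops when the force on the tool has changed by that much, and returns True; else False.
- manip.set_joints(angles): joint-space move.
- manip.move_gripper(opening, force=None): opening from 0.0 (shut) to 1.0 (fully open); force is the grip in N (None keeps the last); returns when the fingers have stopped.
- manip.hold(seconds).
- manip.ik(position, orientation): joint angles nearest the present ones, or None.
- manip.state(): the state.
- vision.get_image(name): name is "scene" or "top"; returns the picture (420x560x3 uint8, red, green, blue); there is no depth.
- vision.get_calibration(name): a dict with "intrinsics" (3x3 intrinsics, pixels), "cam_to_world" (4x4, takes a point from camera to world coordinates). Camera axes: x right, y down, z forward; pixel columns grow to the right and rows downward; lengths in m; the calibration is good to about 2 mm. A picture is of the moment at which its call begins. get_calibration takes no time and is no camera call.
A pose or a line that the arm cannot do raises manip.Unreachable and nothing moves.
- manip.close_job(): hands the job in, once; it reports no verdict.
The state is a dict: "clock": time; "qpos": joint angles; "qvel": joint speeds; "effort": joint torques, N m; "tool_pos": TCP position; "ee_rot": TCP orientation; "force": force on the tool from outside, world axes, zero at the start; "torque": the same for the moment, N m; "opening": opening from 0.0 (shut) to 1.0 (fully open).
Only numpy, scipy, OpenCV 4.12 (cv2) and the standard library are available. Lean on these libraries where they do the work, as an engineer would, in place of code of your own. Each camera call takes 0.05 s, during which the arm holds its last target.

## Working session

There is one attempt and no reset: what is moved stays moved. The work goes in short steps, each a Python script; the robot and the scene stay as the last script left them, time stands still between calls to the robot, and variables do not carry over. Pictures are saved under pics/ and viewed, and the job is handed in when it is done.

```bash
mkdir -p pics; ls
python3 - <<'E'
from cell import manip, vision
import cv2
for n in("scene","top"):
    im=vision.get_image(n); cv2.imwrite(f"pics/{n}0.png",cv2.cvtColor(im,cv2.COLOR_RGB2BGR))
    c=vision.get_calibration(n); print(n,c["intrinsics"],c["cam_to_world"])
s=manip.state(); print(s, manip.pinch_z)
E
```

```text
pics
scene [[469.39403548   0.         280.57242306]
 [  0.         469.39403548 219.68738519]
 [  0.           0.           1.        ]] [[ 0.68821039  0.601034   -0.40635526  1.02044082]
 [ 0.72548224 -0.57511216  0.37804964 -0.36899872]
 [-0.00647917 -0.55498121 -0.83183765  1.03527001]
 [ 0.          0.          0.          1.        ]]
top [[477.25838251   0.         283.21936347]
 [  0.         477.25838251 210.60716406]
 [  0.           0.           1.        ]] [[ 0.002633   -0.98640105  0.16433512  0.32004442]
 [-0.9996712  -0.00678795 -0.02472698  0.10575043]
 [ 0.02550622 -0.16421598 -0.98609459  1.32369322]
 [ 0.          0.          0.          1.        ]]
{'clock': 0.1, 'qpos': array([ 1.15456493e+00,  3.53594681e-01,  1.63403889e+00, -3.95763274e-05,
        1.15519556e+00, -2.38184311e-03]), 'qvel': array([-2.55038181e-03, -1.45065416e-03, -2.41013786e-03,  7.67105445e-04,
        5.26383505e-04,  4.90831624e-05]), 'effort': array([ 7.23546891e-04, -5.94906306e+01, -3.34929228e+01,  6.97487011e-02,
        1.82654540e-02,  3.94258075e-05]), 'tool_pos': array([0.25116112, 0.57183856, 0.21393783]), 'ee_rot': array([ 2.05443384e-01,  9.78668807e-01, -6.08506435e-04, -1.10754972e-04]), 'force': array([-0.24648435,  0.45579158,  0.56358812]), 'torque': array([ 0.01656275, -0.03061395,  0.02031858]), 'opening': 0.997274271227896} 0.0187
```

View pics/scene0.png

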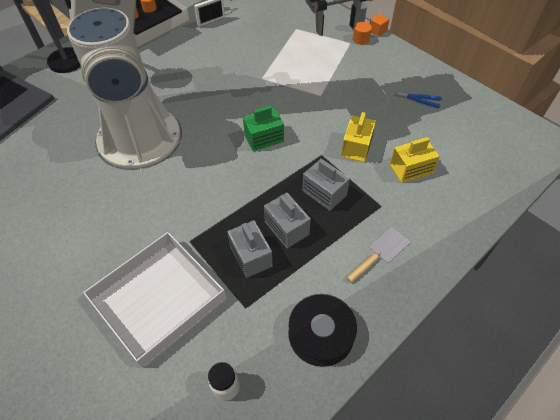

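View pics/top0.png

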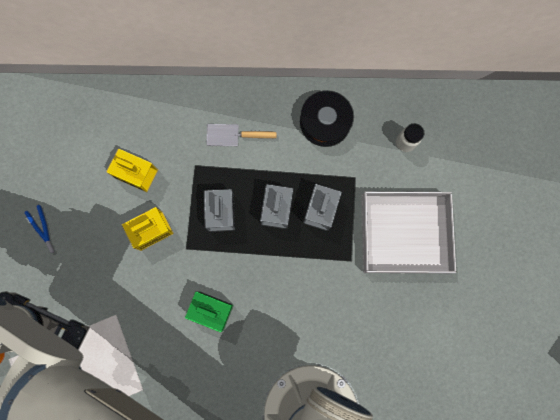

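The three grey pots sit on the mat, at top-view pixels (218,209), (277,206) and (322,206). The green pot (209,311) and the yellow ones (132,169) and (148,229) are look-alikes off the mat. The tray is at (410,232). I'll confirm this in an enlarged crop.

Run:
```python
import cv2
a=cv2.imread("pics/top0.png")[155:270,180:360]; cv2.imwrite("pics/topc.png",cv2.resize(a,None,fx=4.4,fy=4.4,interpolation=cv2.INTER_CUBIC))
a=cv2.imread("pics/scene0.png")[145:285,215:365]; cv2.imwrite("pics/scc.png",cv2.resize(a,None,fx=4.2,fy=4.2,interpolation=cv2.INTER_CUBIC))
```

```text
(no output)
```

View pics/topc.png

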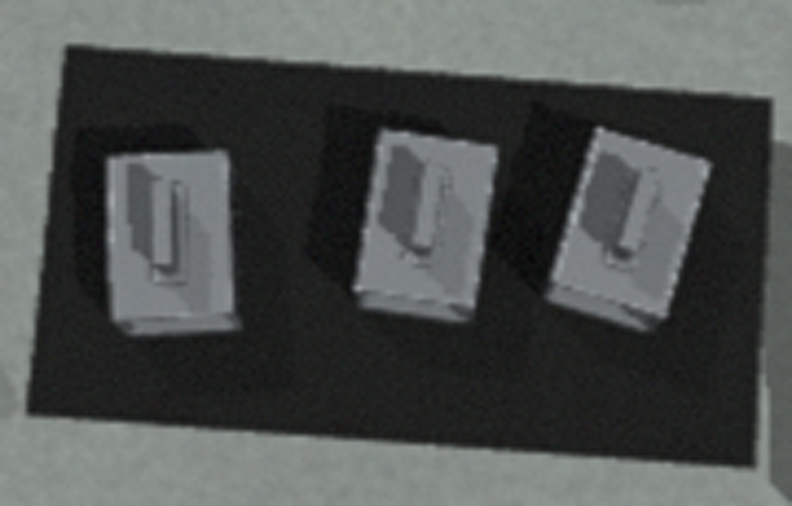

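View pics/scc.png

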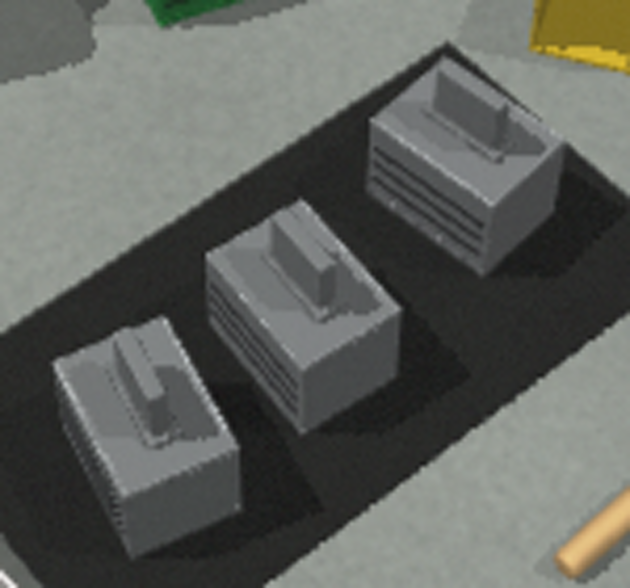

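The crop shows three grey pots with lengthwise fins on the mat, openings towards the robot (image bottom). I'll cast the roof corners onto z=0.078 and check them against the given sizes.

```bash
cat > h.py <<'E'
import numpy as np, cv2
from cell import manip, vision
from scipy.spatial.transform import Rotation as R
def ray(n,px,z):
    c=vision.get_calibration(n);T=c["cam_to_world"]
    px=np.atleast_2d(np.array(px,float))
    d=np.c_[px,np.ones(len(px))]@np.linalg.inv(c["intrinsics"]).T@T[:3,:3].T
    o=T[:3,3]; return o+d*((z-o[2])/d[:,2:])
def proj(n,P):
    c=vision.get_calibration(n);T=np.linalg.inv(c["cam_to_world"])
    q=np.atleast_2d(P)@T[:3,:3].T+T[:3,3]; q=q@c["intrinsics"].T; return q[:,:2]/q[:,2:]
E
python3 - <<'E'
from h import *
np.set_printoptions(precision=4,suppress=True)
cs=[[(107,156),(229,151),(236,317),(112,322)],[(378,129),(497,147),(477,308),(357,292)],[(600,128),(711,161),(667,318),(551,288)]]
for c in cs:
    p=(np.array(c)+.5)/4.4-.5+[180,155]
    w=ray("top",p,.078); e=[np.linalg.norm(w[i]-w[(i+1)%4])*1000 for i in range(4)]
    d=(w[0]+w[1]-w[2]-w[3])[:2]; d2=(w[0]+w[3]-w[1]-w[2])[:2]
    print(w.mean(0),e,"yaw",np.degrees(np.arctan2(d[1],d[0])),np.degrees(np.arctan2(-d2[0],d2[1])))
    m=w.mean(0); yaw=np.arctan2(d[1],d[0]); 
    f=[m+[s*.025*np.cos(yaw),s*.025*np.sin(yaw),.044] for s in(1,-1)]
    print(" fin ends top",proj("top",f).round(1).tolist(),"crop",((proj("top",f)-[180,155])*4.4).round(0).tolist(),"scene crop",((proj("scene",f)-[215,145])*4.2).round(0).tolist())
m=ray("top",(np.array([(67,46),(772,98),(754,467),(28,412)])+.5)/4.4-.5+[180,155],.004);print("mat",m,m.mean(0))
t=ray("top",[(365,193),(452,193),(456,272),(368,272)],.05);print("tray",t,t.mean(0))
E
python3 - <<'E'
import cv2
a=cv2.imread("pics/top0.png")[175:285,345:475]; cv2.imwrite("pics/trc.png",cv2.resize(a,None,fx=4,fy=4,interpolation=cv2.INTER_CUBIC))
E
```

```text
[0.5328 0.2455 0.078 ] [np.float64(73.44798220186964), np.float64(101.30960254318501), np.float64(73.68493134434081), np.float64(101.06442665692741)] yaw 3.4555693234245 2.772864760716396
 fin ends top [[216.3, 195.7], [217.0, 215.0]] crop [[160.0, 179.0], [163.0, 264.0]] scene crop [[500.0, 104.0], [436.0, 61.0]]
[0.5446 0.0918 0.078 ] [np.float64(73.01133694818462), np.float64(99.3431449944695), np.float64(72.480851772261), np.float64(100.63856062139907)] yaw -6.816749031304928 -7.81971889051566
 fin ends top [[278.1, 191.7], [275.7, 210.8]] crop [[432.0, 162.0], [421.0, 245.0]] scene crop [[324.0, 265.0], [272.0, 208.0]]
[ 0.5426 -0.0321  0.078 ] [np.float64(70.2986361510819), np.float64(100.35868807153582), np.float64(71.8083726893174), np.float64(103.10897790891914)] yaw -16.703555586092357 -15.383978795005893
 fin ends top [[327.9, 193.2], [322.5, 211.5]] crop [[651.0, 168.0], [627.0, 249.0]] scene crop [[151.0, 396.0], [114.0, 327.0]]
mat [[ 0.6692  0.3237  0.004 ]
 [ 0.6388 -0.1318  0.004 ]
 [ 0.4007 -0.1152  0.004 ]
 [ 0.4331  0.3402  0.004 ]] [0.5354 0.1042 0.004 ]
tray [[ 0.5827 -0.1498  0.05  ]
 [ 0.5846 -0.3901  0.05  ]
 [ 0.3691 -0.3888  0.05  ]
 [ 0.3682 -0.1523  0.05  ]] [ 0.4761 -0.2703  0.05  ]
```

View pics/trc.png

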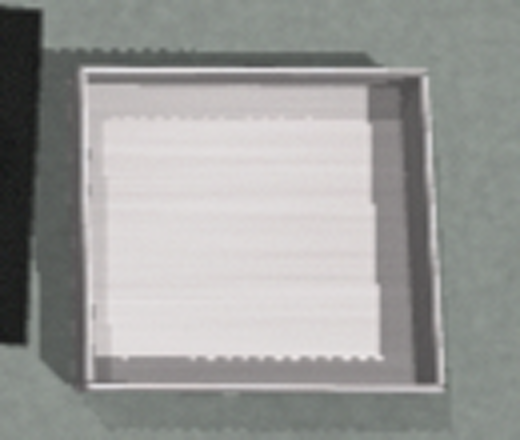

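Roof sizes come out at 70–74 x 99–103 mm, and the predicted fin ends fall on the fins in both views. Next I'll check reachability for all the poses, without moving.

```bash
cat >> h.py <<'E'
POTS={"L":(.5328,.2455,np.radians(3.1)),"M":(.5446,.0918,np.radians(-7.3)),"R":(.5426,-.0321,np.radians(-16.2))}
FLIP=0
def quat(yaw,tilt=0,flip=0):
    # tilt>0: opening (-x) down
    r=R.from_euler('z',yaw)*R.from_euler('y',-tilt)*R.from_matrix(np.diag([1,-1,-1.]))
    if flip: r=r*R.from_euler('z',np.pi)
    return r
def tcp(G,r): return np.array(G)+r.apply([0,0,manip.pinch_z])
GZ=.084+.0187
def F(n=8):
    a=[]
    for _ in range(n): manip.hold(.05); a.append(manip.state()["force"])
    return np.mean(a,0)
def snap(n,f):
    im=cv2.cvtColor(vision.get_image(n),cv2.COLOR_RGB2BGR); cv2.imwrite("pics/"+f,im); return im
E
python3 - <<'E'
from h import *
np.set_printoptions(precision=2,suppress=True)
for fl in(0,1):
    for k,(x,y,w) in POTS.items():
        r=quat(w,0,fl)
        for z in (GZ,GZ+.15): print(fl,k,manip.ik(tcp([x,y,z],r),r.as_quat()))
    for yaw in(0,-.3):
      for t in(-10,20,50,60):
        r=quat(yaw,np.radians(t),fl); print(fl,yaw,t,manip.ik(tcp([.456,-.26,.17],r),r.as_quat()))
E
```

```text
0 L [ 0.43  0.45  1.82 -0.    0.87  1.95]
0 L [ 0.43  0.28  1.7  -0.    1.17  1.95]
0 M [ 0.16  0.4   1.9  -0.    0.84  1.86]
0 M [ 0.16  0.22  1.77 -0.    1.15  1.86]
0 R [-0.06  0.39  1.92 -0.    0.83  1.79]
0 R [-0.06  0.21  1.79 -0.    1.15  1.79]
0 0 -10 [-0.47  0.35  1.8  -0.09  1.14  1.14]
0 0 20 [-0.66  0.16  2.12  0.37  0.62  0.64]
0 0 50 [-0.93  0.23  2.39  1.7   0.67 -0.87]
0 0 60 [-1.02  0.36  2.45  1.91  0.9  -1.2 ]
0 -0.3 -10 [-0.5   0.36  1.79 -0.04  1.16  1.39]
0 -0.3 20 [-0.58  0.13  2.15  0.19  0.53  1.14]
0 -0.3 50 [-0.73  0.17  2.48  2.35  0.47 -1.12]
0 -0.3 60 [-0.79  0.32  2.57  2.56  0.83 -1.41]
1 L [ 0.43  0.45  1.82 -0.    0.87 -1.2 ]
1 L [ 0.43  0.28  1.7  -0.    1.17 -1.2 ]
1 M [ 0.16  0.4   1.9  -0.    0.84 -1.28]
1 M [ 0.16  0.22  1.77 -0.    1.15 -1.28]
1 R [-0.06  0.39  1.92 -0.    0.83 -1.35]
1 R [-0.06  0.21  1.79 -0.    1.15 -1.35]
1 0 -10 [-0.47  0.35  1.8  -0.09  1.14 -2.  ]
1 0 20 [-0.66  0.16  2.12  0.37  0.62 -2.5 ]
1 0 50 [-0.93  0.23  2.39  1.7   0.67  2.27]
1 0 60 [-1.02  0.36  2.45  1.91  0.9   1.94]
1 -0.3 -10 [-0.5   0.36  1.79 -0.04  1.16 -1.75]
1 -0.3 20 [-0.58  0.13  2.15  0.19  0.53 -2.  ]
1 -0.3 50 [-0.73  0.17  2.48  2.35  0.47  2.02]
1 -0.3 60 [-0.79  0.32  2.57  2.56  0.83  1.73]
```

Run:
```python
from h import *
np.set_printoptions(precision=2,suppress=True)
for fl in(0,1):
  for yaw in np.radians([-120,-90,-60,-30,0,30,45,60,90]):
    Q=[]
    for t in range(-10,61,5):
        r=quat(yaw,np.radians(t),fl)
        lip=r*R.from_euler('x',0)
        # grasp so mouth sits 35 mm upstream of tray centre
        c=np.array([.476,-.27]); d=np.array([np.cos(yaw),np.sin(yaw)])
        G=np.r_[c+d*(-.015),.172]
        Q.append(manip.ik(tcp(G,r),r.as_quat()))
    if any(q is None for q in Q): print(fl,np.degrees(yaw).round(),"none",[q is None for q in Q]); continue
    Q=np.array(Q); print(fl,np.degrees(yaw).round(),"maxstep",np.abs(np.diff(Q,axis=0)).max().round(2),Q[0],Q[4],Q[12])
```

```text
0 -120.0 none [False, True, True, False, False, False, False, False, False, False, False, False, False, False, False]
0 -90.0 none [False, False, False, False, False, False, True, False, False, False, False, False, False, False, False]
0 -60.0 none [False, False, False, False, False, False, False, False, False, True, False, True, True, True, False]
0 -30.0 maxstep 3.32 [-0.52  0.37  1.77  0.    1.18  1.57] [-0.52  0.2   2.01 -0.    0.75  1.58] [-0.51  0.16  2.49  3.16  0.38 -1.58]
0 0.0 maxstep 0.29 [-0.48  0.36  1.78 -0.09  1.15  1.13] [-0.59  0.22  1.99  0.14  0.79  0.89] [-0.94  0.24  2.37  1.67  0.67 -0.85]
0 30.0 maxstep 0.15 [-0.45  0.34  1.81 -0.16  1.09  0.68] [-0.64  0.26  1.93  0.21  0.89  0.28] [-1.05  0.39  2.09  1.1   1.04 -0.79]
0 45.0 maxstep 0.12 [-0.44  0.33  1.83 -0.19  1.05  0.44] [-0.65  0.29  1.89  0.21  0.95  0.01] [-1.03  0.47  1.94  0.92  1.21 -0.81]
0 60.0 maxstep 0.11 [-0.44  0.31  1.86 -0.21  1.    0.2 ] [-0.65  0.32  1.85  0.21  1.01 -0.24] [-0.99  0.55  1.79  0.78  1.37 -0.86]
0 90.0 maxstep 0.12 [-0.45  0.28  1.91 -0.2   0.89 -0.32] [-0.63  0.37  1.78  0
[... 475 characters left out ...]
  1.77  0.    1.18 -1.57] [-0.52  0.2   2.01 -0.    0.75 -1.56] [-0.51  0.16  2.49  3.16  0.38  1.56]
1 0.0 none [False, False, False, False, False, False, False, False, False, True, False, False, False, False, False]
1 30.0 none [False, False, False, False, False, False, True, False, False, False, False, False, False, False, False]
1 45.0 none [False, False, False, False, True, True, False, False, False, False, False, False, False, False, False]
1 60.0 none [False, True, True, False, False, False, False, False, False, False, False, False, False, False, False]
1 90.0 maxstep 0.12 [-0.45  0.28  1.91 -0.2   0.89  2.82] [-0.63  0.37  1.78  0.16  1.11  2.43] [-0.86  0.69  1.52  0.53  1.65  2.13]
```

Yaw +90° (opening towards -y over the tray) gives a smooth tilt path. I'll grasp and weigh the left pot first.

```bash
cat >> h.py <<'E'
def pick(k):
    x,y,w=POTS[k]; r=quat(w)
    s=manip.state()
    manip.move_gripper(.5,40)
    manip.move_pose(tcp([x,y,GZ+.07],r),r.as_quat())
    f0=F()
    if manip.move_straight(tcp([x,y,GZ],r),rate=.1,force_limit=8): print("contact on descent",manip.state()["tool_pos"])
    manip.move_gripper(0,40)
    print("opening mm",manip.state()["opening"]*92)
    manip.move_straight(tcp([x,y,GZ+.06],r),rate=.1)
    manip.hold(.2); f1=F(12)
    print(k,"weight N",f0[2]-f1[2],"clock",manip.state()["clock"]); return f0[2]-f1[2]
def place(k):
    x,y,w=POTS[k]; r=quat(w)
    c=manip.move_straight(tcp([x,y,GZ+.015],r),rate=.12)
    c=manip.move_straight(tcp([x,y,GZ-.003],r),rate=.03,force_limit=4)
    print("touch",c,manip.state()["tool_pos"][2])
    manip.move_gripper(.5)
    manip.move_straight(tcp([x,y,GZ+.07],r),rate=.15); print("clock",manip.state()["clock"])
E
python3 - <<'E'
from h import *
pick("L"); snap("scene","w1.png")
E
```

```text
opening mm 12.062177153623102
L weight N 2.144830212453039 clock 6.0167
```

View pics/w1.png

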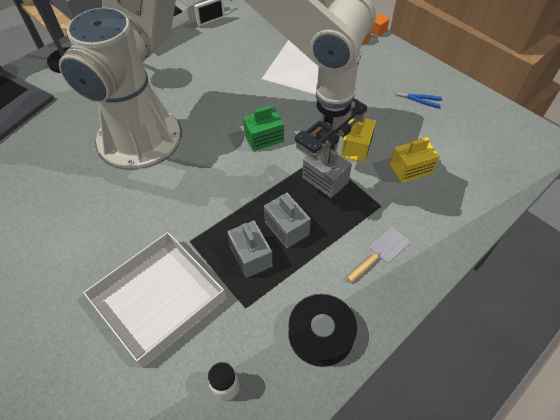

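Left pot is lifted (gripper at (330,120)), opening 12 mm, and weighs 2.14 N ≈ 219 g, so it's the light one. I'll put it back and weigh the middle pot.

Run:
```python
from h import *
place("L"); pick("M"); snap("scene","w2.png")
```

```text
touch True 0.08339952768799809
clock 8.4
opening mm 11.872191662767584
M weight N 3.839526516010232 clock 12.6917
```

View pics/w2.png

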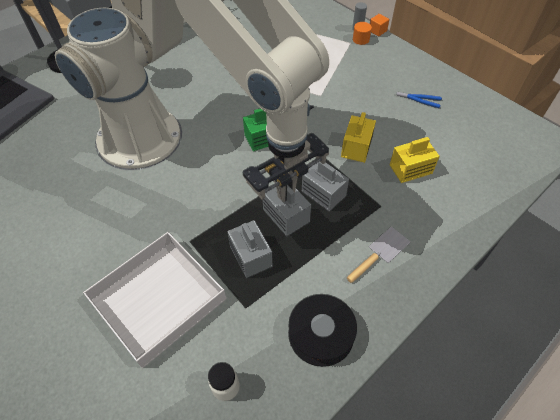

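Middle pot weighs 3.84 N ≈ 391 g, so it's heavy. I'll carry it over the tray and tip it.

```bash
cat >> h.py <<'E'
def pose(G,yaw,t): 
    r=quat(np.radians(yaw) if yaw is not None else 0,np.radians(t)); return tcp(G,r),r.as_quat()
def go_tip(k,gx,gy=-.264):
    x,y,w=POTS[k]; r=quat(w)
    manip.move_straight(tcp([x,y,.27],r),rate=.15)
    p,q=pose([gx,gy,.25],90,-10); manip.move_straight(p,q,rate=.11)
    p,q=pose([gx,gy,.172],90,10); manip.move_straight(p,q,rate=.08)
    f0=F(4)
    for t in (25,38,45,50):
        p,q=pose([gx,gy,.172],90,t); manip.move_straight(p,q,rate=.009)
    manip.hold(.4); f=F(6); print("force before/after",f0,f,"clock",manip.state()["clock"])
E
python3 - <<'E'
from h import *
go_tip("M",.50); snap("scene","t1.png"); snap("top","t1t.png")
E
```

```text
force before/after [ 0.19853088 -0.33842776 -3.85641537] [-0.07512994  0.15804137 -1.6194552 ] clock 21.1167
```

View pics/t1.png

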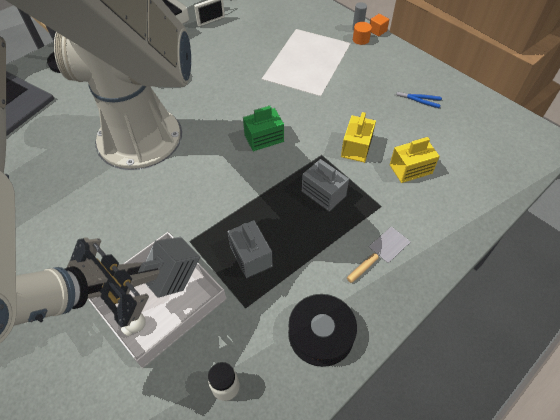

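View pics/t1t.png

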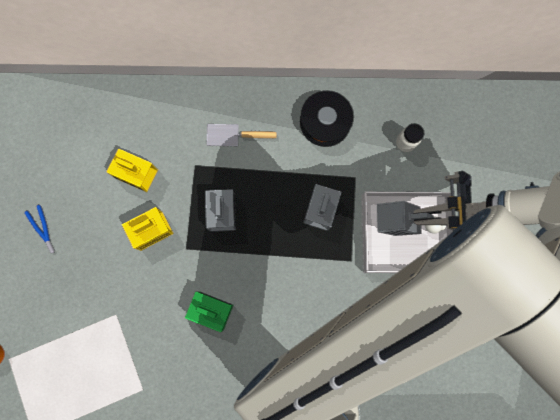

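The knob shows in the tray at scene (132,322) and the pot now weighs about 1.6 N. I'll return the pot, then weigh and tip the right one. For that I'll use a smaller x, which is clear of the first knob.

```bash
cat >> h.py <<'E'
def back(k,gx,gy=-.264):
    x,y,w=POTS[k]; r=quat(w)
    for t in (30,10):
        p,q=pose([gx,gy,.172],90,t); manip.move_straight(p,q,rate=.012)
    p,q=pose([gx,gy,.26],90,0); manip.move_straight(p,q,rate=.1)
    manip.move_straight(tcp([x,y,.26],r),r.as_quat(),rate=.12)
    manip.move_straight(tcp([x,y,.15],r),rate=.15)
    place(k)
E
python3 - <<'E'
from h import *
back("M",.50); snap("scene","b1.png"); snap("top","b1t.png")
E
```

```text
touch True 0.08372669920788155
clock 29.8583
```

View pics/b1.png

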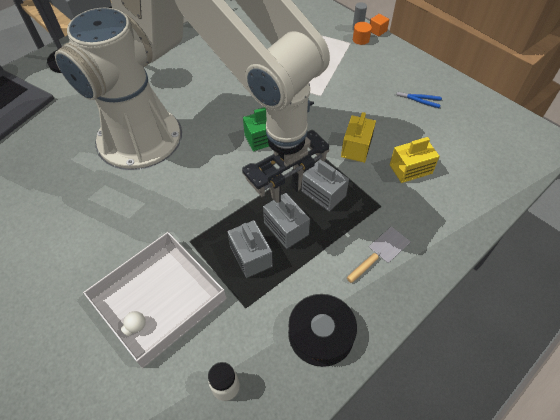

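View pics/b1t.png

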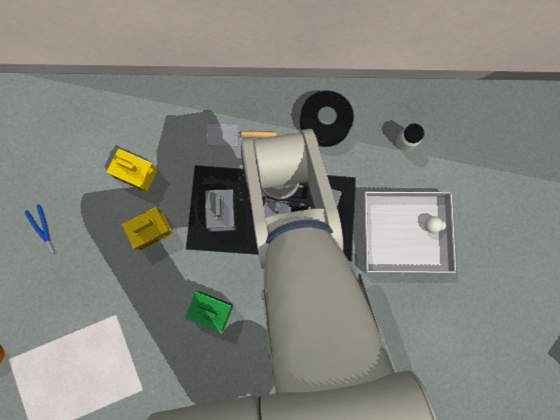

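The first knob lies in the tray at top (436,225), near its -y wall. The middle pot is upright, back in its place. Now the right pot.

Run:
```python
from h import *
w=pick("R")
if w>3: go_tip("R",.425)
snap("scene","t2.png"); snap("top","t2t.png")
```

```text
opening mm 11.939379632667348
R weight N 4.011098893791549 clock 34.15
force before/after [ 0.28076267 -0.44642849 -3.63448699] [ 0.23613156  0.02670326 -1.07949884] clock 41.6333
```

View pics/t2.png

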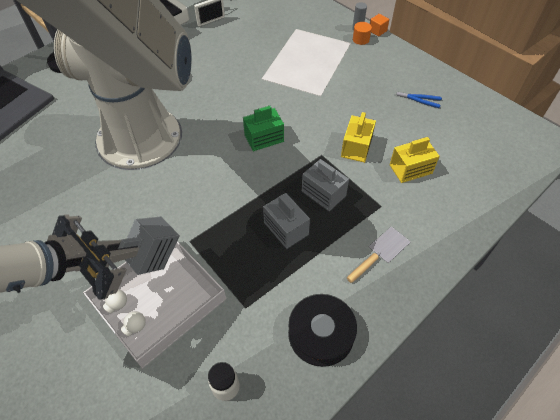

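Right pot weighed 4.01 N (heavy). Both knobs now lie in the tray at scene (116,300) and (132,323). I'll put the pot back and check.

Run:
```python
from h import *
back("R",.425)
manip.set_joints([1.155,.353,1.633,0,1.155,0])
print(manip.state()["clock"])
snap("scene","e.png"); snap("top","et.png")
```

```text
touch True 0.0835965079529893
clock 49.55
51.95
```

View pics/e.png

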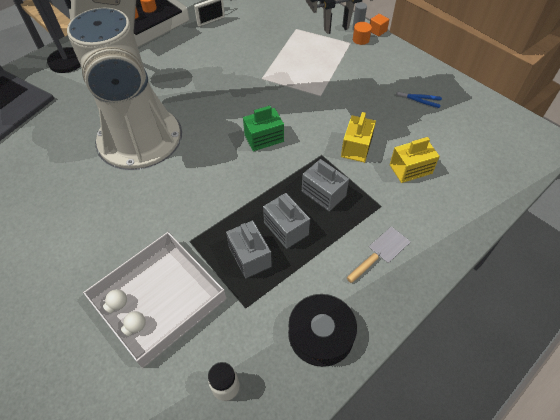

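View pics/et.png

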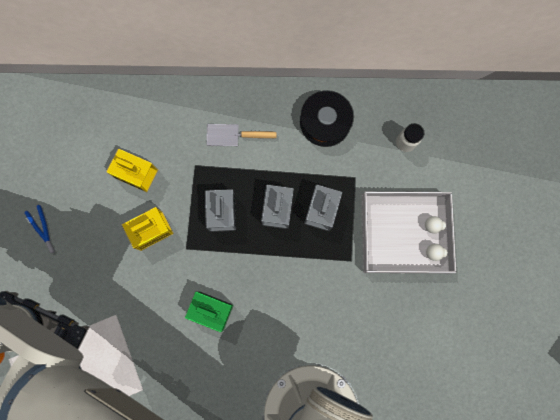

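Both knobs are in the tray at top (436,225) and (436,253). The three pots stand upright on the mat at (219,209), (277,206) and (322,207), and the spool, jar and scraper haven't moved. I'm handing in.

```bash
python3 -c "
from cell import manip
manip.close_job()"
```

```text
the job is handed in; nothing more can be done
```

The job is handed in at about 52 s of the 72 s allowed. The two finished knobs are in the tray, and the light trial print is still in its pot. No verdict is reported on hand-in.

- **Weighing:** the pot on the robot's left lifted at 2.14 N (light), so I put it straight back. The middle one lifted at 3.84 N and the right one at 4.01 N (both heavy), so I tipped each over the tray at 50° and set it back in its place.
- **Last checks:** the final pictures show both knobs lying in the tray near its -y wall. All three pots stand upright where they started, well inside the mat. The spool, jar, scraper and the green and yellow look-alikes look unmoved, and the arm is back at its start pose, touching nothing.
- **Loose readings:** the wrist force drops on tipping, 2.24 N and 2.55 N, were only roughly the expected 2.55 N, which I put down to sensor noise. I couldn't read the tray force directly, so I judged the tray from the pictures and these drops.

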